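# Draw the block out of the dry-block thermostat for cleaning

### The arm

A 6-joint arm with a two-finger parallel gripper is mounted at the origin on the work surface. World frame = base frame: x ahead of the robot, y to its left, z up, the work surface at z = 0. Lengths are in mm, angles in rad, forces in N, time in s.
With the tool pointing down it reaches from about 325 to 875 mm from the base axis. Payload 4.4 kg.
Tool frame: the origin (TCP) lies between the finger pads; the fingertips stand 25 mm ahead of it and the grasp point (between the pads) lies 6 mm ahead of it; x points along the fingers, z is the direction in which the jaws open and shut, and the axes are right-handed (so a half turn about x gives the same grasp; the last joint's range is limited). The gripper opens to 85 mm and grips with 20 to 120 N. Pads are 22 mm wide; open, the fingers measure 114 mm over their backs; the gripper's body (76 mm by 85 mm) begins 54 mm behind the grasp point. The pads swing forward as they close: fully open they stand 13 mm farther back than shut.
Start: joints at [1.19, 0.207, 1.542, -0, 1.393, -0.15], TCP at [131.545, 559.753, 256.282] pointing down, gripper open.
Joint ranges: [-2.73, 2.73], [-0.86, 2.22], [0.23, 2.46], [-1.11, 4.25], [0.08, 2.63], [-2.82, 2.82]. Speed limits (rad/s): [2.79, 2.79, 3.14, 3.14, 3.14, 3.14].

### API

Orientations are given as a unit quaternion [w, x, y, z].
In Python, from station import manip gives the robot as it stands.
- The arm moves only by the tool step_arm, never from a script. Its argument "increments" is a list that holds one entry, the list of rows, each a list of 7 numbers: the shift along the tool's x, y, z as a fraction of full scale, then the turn, a rotation vector about the tool's x, y, z as a fraction of full scale, then the gripper's target within -1 to 1 (shut at 1, half-way at 0, fully open at -1). In form: [[[x, y, z, ax, ay, az, gripper], ...]]. A call has 1 to 20 rows; each row is the pose to reach, as a shift and turn from the pose measured when the call began, along the tool's axes at that moment; what a row does not reach only later rows make up. Full scale, the value 1, is 500 mm for a shift and pi/2 rad for a turn. A row lasts 1/10 s, in which the tool goes at most 50 mm and 8.59 degrees, less where a joint would pass 70% of its speed; a pose out of reach is approached as far as the arm can. A call with a number of a shift or a turn outside -1 to 1 is refused whole. A call with a gripper value outside its range is refused whole. The fingers move at their own pace and stop on an object; "grip_force" is the grip in N (left out, the last holds). Time passes only in rows, so rows that repeat a pose let the fingers close. It gives the time, the measured TCP pose, the force and the opening at its end, in the units of the state.
- manip.get_obs(): the state, without advancing time (a new reading comes with each control period).
- manip.grab_frame(name): name is "side" or "top" or "wrist"; returns the picture (480x640x3 uint8, red, green, blue); there is no depth.
- manip.camera_params(name): a dict with "mtx" (3x3 intrinsics, pixels), "rvec" (rotation vector, rad) and "tvec" (3), from world to camera coordinates, as OpenCV has them. Camera axes: x right, y down, z forward; pixel columns grow to the right and rows downward; lengths in mm; the calibration is good to about 2 mm. A picture is of the moment at which its call begins: read the wrist's pose just before it. camera_params takes no time and is no camera call; for the wrist camera it gives the pose at the moment of the call.
- manip.hand_in(): hands the job in, once; it reports no verdict.
Trained networks look in the newest picture that a camera, given by its name, has taken for a name from the list of things; names that differ only in an ending like _2 or _b are one class to them, and where a whole thing is asked for, a point or a joint stands for the part that bears it (a point fixed in the world has none). Each returns a list of dicts, best first, with "p" (0 to 1); they miss things now and then, are a little off and sometimes report something else, mostly with a low value. They report only what shows in the picture. A call takes as long as a camera call.
- manip.masks_of(camera, name): "mask" (480x640 bool, what is visible of it) and "box" ([left, top, right, bottom] in pixels, round what is visible of it).
The state is a dict: "time_s": time; "qpos": joint angles; "qvel": joint speeds; "tau": joint torques, N m; "ee_pos": TCP position; "orientation": TCP orientation; "wrist_force": force on the tool from outside, world axes, zero at the start; "moment": the same for the moment, N m; "finger_gap": finger opening in mm.
Only numpy, scipy, OpenCV 4.12 (cv2) and the standard library are available. Lean on these libraries where they do the work, as an engineer would, in place of code of your own. Each camera call takes 0.05 s, during which the arm holds its last target. There are 200 camera calls.

### The job

A tube has leaked in the dry-block thermostat: lift its hood fully open so that it stays up by itself, draw the aluminium block out of its well by the lifting handle, and hold it out to me over the middle of the metal tray so that I can wipe it. Keep the block upright all the way and finish while still holding it, level and at rest with its underside at least 10 cm above the tray; do not put it down or let go. Leave the tip box, the tube rack and the bottle where they stand.

Things in the scene. Friction and masses are not known exactly. Their poses are not given: they have to be found in the camera images.
- unit: white dry-block thermostat, fixed. Origin on the bench under the middle of its well; x points from the sloping control panel (x -175 to -80 mm, 34 rising to 70 mm high) back to the hood's hinge, z up. Flat deck at z 105 mm, x and y to +-80 and +-100 mm. Well: pit 80 (x) by 99 (y) mm, open at the top, floor at z 58 mm
- hood (a joint): angle of the opaque grey hood over the well, rad: 0 shut, 1.75 fully open (stop). Hinge along the unit's y; the front edge rises and swings back. 0.2 kg, little friction: let go below about 1.1 it falls shut, beyond 1.3 it falls open to the stop and stays. Hood 150 mm deep (x), 144 wide, 48 high, front sloping
- hood_grip (a point): middle of the black grip tab on the hood's front edge, 24 mm wide (unit's y: pinch across this from above), 24 deep (x), 18 high. Hood shut: at unit x -100, y 0, z 120 mm, ahead of the deck, free beside it, over 40 mm free below its middle. It pivots between the fingers as the hood swings, on a circle of 175 mm about the hinge
- hood_hinge (a point): middle of the hood's hinge line (unit x = 75 mm, y = 0, z = 108 mm)
- block: aluminium block with 24 tube wells, loose in the well, hidden by the shut hood: 76 (x) by 95 (y) by 50 mm high, about 0.65 kg, 2 mm play all round, standing on the well's floor, its top 3 mm above the deck. Origin: middle of its underside; z up, x and y as the unit's
- block_grip (a point): middle of the black lifting bar, 78 mm above the block's underside. Bar 46 mm long (block's x), 14 thick (block's y: pinch across this from above), 16 high, on an 8 mm post in the middle of the block; 20 mm free between bar and block top
- tray: shallow aluminium tray, fixed, 260 mm (its x) by 190 mm (its y), walls 20 mm high, floor 3 mm thick. Origin: middle of its underside, on the bench; z up
- tip_box: bystander: pipette tip box with a clear lid, 122 x 84 mm, 92 mm high. Origin: middle of its underside
- tube_rack: bystander: red tube rack with a clear lid, 125 x 90 mm, 52 mm high. Origin: middle of its underside
- reagent: bystander: amber bottle, 58 mm across, 125 mm high. Origin: middle of its underside

How it is judged:
By the outcome, as a careful person would: the job done as asked, in the order asked, and still so for the second after the job is handed in, while the arm keeps its last pose, push and grip.
It also fails if it takes over 51 s, if anything falls off the work surface, if the arm or the gripper's body presses on something with over 40 N, if the wrist force passes 120 N, or if a joint passes its speed limit or range.

## Working session

There is one attempt and no reset: what is moved stays moved. The work goes in short steps, Python scripts to look and compute and a tool call to move; the robot and the scene stay as the last step left them, time stands still between calls to the robot, and variables do not carry over. Pictures are saved under pics/ and viewed, about 8 in all and at most 12, crops included, and the job is handed in when it is done.

Besides the shell and the picture viewer there is one more tool, called after "Emit:" as name([rows], argument=value, ...), one row to a line, values as JSON. step_arm: Moves the arm, as the interface text tells. Shift numbers are shares of 500 mm and turn numbers shares of pi/2 rad, none past 1 either way. Its arguments: {"type":"object","properties":{"increments":{"type":"array","items":{"type":"array","items":{"type":"array","items":{"type":"number","minimum":-1,"maximum":1}}}},"grip_force":{"type":"number"}},"required":["increments"]}

```bash
mkdir -p pics; ls
python3 - <<'E'
from station import manip
import cv2,numpy as np
print(manip.get_obs())
for c in ["top","side"]:
    im=manip.grab_frame(c); cv2.imwrite(f"pics/{c}0.png",im[:,:,::-1])
    p=manip.camera_params(c); print(c,p)
    for n in ["unit","hood","hood_grip","tray","tip_box","tube_rack","reagent"]:
        for d in manip.masks_of(c,n)[:2]:
            ys,xs=np.nonzero(d["mask"]); print(n,round(d["p"],2),np.round(d["box"]),xs.mean().round(1),ys.mean().round(1))
E
```

```text
pics
{'time_s': 0.0, 'qpos': array([ 1.18950157e+00,  2.07458279e-01,  1.54300364e+00, -8.21276897e-06,
        1.39352515e+00, -1.50517726e-01]), 'qvel': array([-6.60548865e-05,  3.05904130e-05, -1.02399405e-03,  7.05914004e-05,
        6.59277668e-04, -3.57480082e-04]), 'tau': array([ 1.55798385e-03, -3.83042836e+01, -2.91596282e+01, -3.31831743e-04,
        1.05692665e-02, -1.04478517e-05]), 'ee_pos': array([131.27038413, 559.06492558, 255.08042522]), 'orientation': array([ 0.55350721, -0.43953158,  0.55497411,  0.4386861 ]), 'wrist_force': array([ 0.03556128,  0.23608347, -0.85652822]), 'moment': array([-0.02748233, -0.01753068,  0.00870172]), 'finger_gap': 85.19995564235155}
top {'mtx': array([[595.35508185,   0.        , 314.50936564],
       [  0.        , 595.35508185, 237.19915427],
       [  0.        ,   0.        ,   1.        ]]), 'rvec': array([ 2.08634983, -2.14008684,  0.22002832]), 'tvec': array([  32.34062004,  604.38998675, 1505.15006447])}
unit 0.64 [205. 231. 289. 331.] 246.2 277.6
hood 0.56 [218. 223. 275. 303.] 243.5 257.8
hood_grip 0.92 [214. 223. 277. 304.] 243.7 258.1
tray 0.57 [338. 214. 431. 328.] 382.9 267.0
tip_box 0.85 [287. 149. 323. 205.] 306.8 177.2
tube_rack 0.68 [118. 238. 156. 290.] 137.3 263.5
reagent 0.62 [475. 226. 501. 254.] 487.1 239.1
reagent 0.31 [338. 216. 429. 327.] 382.7 266.7
side {'mtx': array([[513.54687924,   0.        , 318.83947824],
       [  0.        , 513.54687924, 231.67154595],
       [  0.        ,   0.        ,   1.        ]]), 'rvec': array([ 2.31845254, -0.13436728,  0.03932644]), 'tvec': array([-612.17334416,  161.04044564, 1292.02888439])}
unit 0.93 [218. 164. 318. 254.] 272.7 213.2
hood_grip 0.9 [244. 163. 314. 215.] 283.7 191.5
tray 0.77 [228. 279. 358. 375.] 289.9 327.6
tip_box 0.58 [353. 229. 408. 272.] 378.2 246.9
tube_rack 0.56 [262. 140. 308. 173.] 283.1 156.4
reagent 0.64 [315. 403. 347. 453.] 331.0 429.0
```

```bash
cat > h.py <<'E'
import numpy as np,cv2
from station import manip
def cam(c):
    p=manip.camera_params(c); R=cv2.Rodrigues(np.array(p["rvec"]))[0]
    return p["mtx"],R,np.array(p["tvec"]).ravel()
def onz(c,uv,z):
    K,R,t=c; d=R.T@np.linalg.solve(K,[uv[0],uv[1],1]); o=-R.T@t
    return (o+d*(z-o[2])/d[2])
def proj(c,P):
    K,R,t=c; q=(np.atleast_2d(P)@R.T+t)@K.T; return q[:,:2]/q[:,2:]
E
python3 - <<'E'
import cv2
a=cv2.imread("pics/top0.png")[130:350,90:530]
b=cv2.imread("pics/side0.png")[130:460,180:430]
cv2.imwrite("pics/t1.png",cv2.resize(a,(792,396),interpolation=cv2.INTER_CUBIC))
cv2.imwrite("pics/s1.png",cv2.resize(b,None,fx=1.8,fy=1.8,interpolation=cv2.INTER_CUBIC))
from h import *
c=cam("top");s=cam("side")
for n,uv,z in [("tray",(382.9,267),10),("hood",(243.7,258),130),("unit",(246.2,277.6),80)]: print(n,onz(c,uv,z).round(0))
for n,uv,z in [("tray",(290,327.6),10),("hood",(283.7,191.5),130)]: print(n,onz(s,uv,z).round(0))
E
```

```text
tray [ 529. -165.   10.]
hood [542. 196. 130.]
unit [500. 195.  80.]
tray [ 530. -170.   10.]
hood [544. 189. 130.]
```

View pics/t1.png

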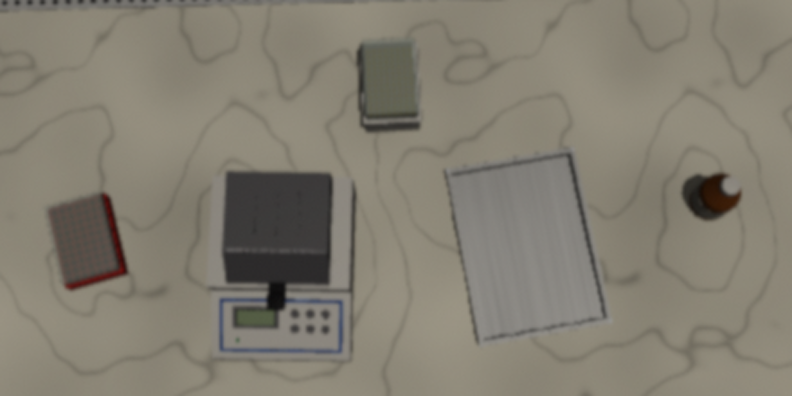

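View pics/s1.png

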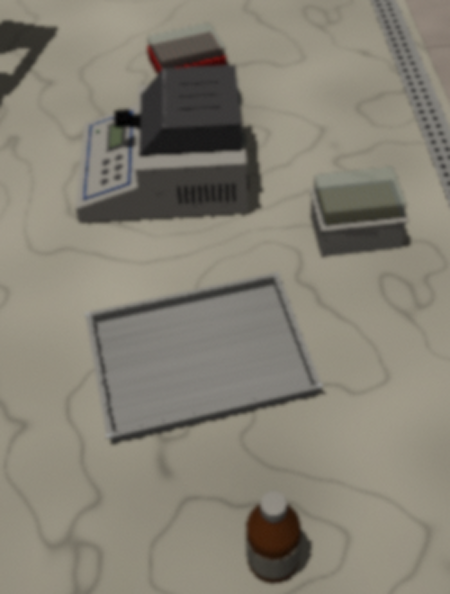

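The top view shows the unit facing the robot, with the grip tab at about px (244,294), the tray at (383,267) and the bystanders well clear. The side view agrees. Next I'll fit the unit and tray poses from clear corners.

Run:
```python
from h import *
from scipy.optimize import least_squares
T=lambda u,v:(90+u/1.8,130+v/1.8); S=lambda u,v:(180+u/1.8,130+v/1.8)
c={"t":cam("top"),"s":cam("side")}
def fit(obs,x0):
    def P(x,p): a=x[2];return [x[0]+np.cos(a)*p[0]-np.sin(a)*p[1],x[1]+np.sin(a)*p[0]+np.cos(a)*p[1],p[2]]
    f=lambda x:np.concatenate([proj(c[k],P(x,p))[0]-uv for k,uv,p in obs])
    r=least_squares(f,x0,loss="soft_l1",x_scale=[10,10,.1]);print(r.x.round(3));print(r.fun.reshape(-1,2).round(1).tolist())
fit([("t",T(277,296),(-100,0,129)),("t",T(208,290),(-80,100,105)),("t",T(353,290),(-80,-100,105)),("t",T(210,358),(-175,100,34)),("t",T(350,359),(-175,-100,34)),
 ("s",S(78,221),(-175,-100,0)),("s",S(124,118),(-100,0,125)),("s",S(247,160),(80,-100,105))],[520,195,0])
fit([("t",T(445,169),(130,95,20)),("t",T(572,152),(130,-95,20)),("t",T(607,319),(-130,-95,20)),("t",T(478,343),(-130,95,20)),
 ("s",S(91,316),(-130,95,20)),("s",S(276,278),(130,95,20)),("s",S(323,390),(130,-95,20)),("s",S(111,439),(-130,-95,20))],[529,-167,.2])
from scipy.spatial.transform import Rotation as R
o=manip.get_obs();q=o["orientation"];print(R.from_quat(q[[1,2,3,0]]).as_matrix().round(3))
```

```text
[ 5.46344e+02  1.92833e+02 -3.90000e-02]
[[-0.6, 1.9], [-0.6, -2.2], [-1.6, -1.1], [1.4, -0.3], [0.6, 0.2], [0.3, 1.9], [-1.3, -1.6], [-0.3, 1.5]]
[ 5.32767e+02 -1.66759e+02  1.45000e-01]
[[3.0, 0.5], [0.9, -1.6], [1.4, -0.2], [2.3, -1.2], [-0.6, -1.2], [0.4, -1.6], [-2.6, -2.0], [-0.2, -2.6]]
[[ 0.    -0.973  0.229]
 [ 0.     0.229  0.973]
 [-1.    -0.     0.   ]]
```

Emit:
step_arm([
  [[-0.09,-0.76,-0.56,-0.12,0,0,-1],[-0.09,-0.76,-0.56,-0.12,0,0,-1],[-0.09,-0.76,-0.56,-0.12,0,0,-1],[-0.09,-0.76,-0.56,-0.12,0,0,-1],[-0.09,-0.76,-0.56,-0.12,0,0,-1],[-0.09,-0.76,-0.56,-0.12,0,0,-1],[-0.09,-0.76,-0.56,-0.12,0,0,-1],[-0.09,-0.76,-0.56,-0.12,0,0,-1],[-0.09,-0.76,-0.56,-0.12,0,0,-1],[-0.09,-0.76,-0.56,-0.12,0,0,-1],[-0.09,-0.76,-0.56,-0.12,0,0,-1],[-0.09,-0.76,-0.56,-0.12,0,0,-1],[-0.09,-0.76,-0.56,-0.12,0,0,-1],[-0.09,-0.76,-0.56,-0.12,0,0,-1]],
])

```text
time_s: 2.2
ee_pos: [436.5, 201.3, 301.1]
orientation: [0.51, -0.49, 0.51, 0.49]
wrist_force: [-0.1, -0.7, -0.3]
finger_gap: 85.1
```

Run:
```python
from h import *
im=manip.grab_frame("wrist");c=cam("wrist")
print((-c[1].T@c[2]).round(0),c[1].round(2).tolist())
th=-.039;Rz=np.array([[np.cos(th),-np.sin(th),0],[np.sin(th),np.cos(th),0],[0,0,1]])
P=np.array([[-100,0,129],[-80,100,105],[-80,-100,105],[-175,100,34],[-175,-100,34]])@Rz.T+[546,193,0]
for p in proj(c,P): cv2.drawMarker(im,tuple(int(v) for v in p),(255,0,255),0,12,1);print(p.round(1))
for d in manip.masks_of("wrist","hood_grip"): print(d["p"],d["box"])
cv2.imwrite("pics/w1.png",im[:,:,::-1])
print(manip.get_obs()["ee_pos"])
```

```text
[371. 204. 418.] [[0.04, 1.0, 0.0], [0.96, -0.04, 0.26], [0.26, -0.01, -0.97]]
[316.8 241.3]
[430.6 256.4]
[204.  256.4]
[417.8 144.9]
[218.  144.9]
0.67 [226.7, 222.1, 410.9, 419.6]
[436.68202644 201.18292588 301.18421514]
```

View pics/w1.png

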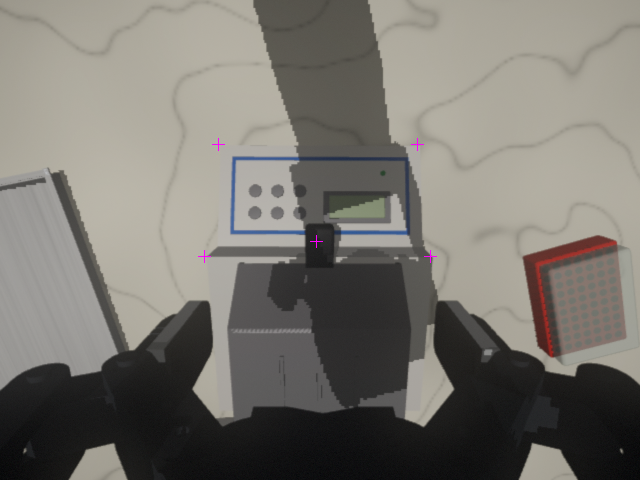

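The predicted marks land within about 3 px. The tab centre is at px (320,241), so the true unit y is about 2.5 mm more to the left. I'll go down onto the tab and pinch it.

Emit:
step_arm([
  [[0.08,-0.019,-0.003,0,0,0,-0.5],[0.16,-0.019,-0.003,0,0,0,-0.3],[0.22,-0.019,-0.003,0,0,0,-0.3],[0.27,-0.019,-0.003,0,0,0,-0.3],[0.31,-0.019,-0.003,0,0,0,-0.3],[0.33,-0.019,-0.003,0,0,0,-0.3],[0.346,-0.019,-0.003,0,0,0,-0.3],[0.346,-0.019,-0.003,0,0,0,-0.3],[0.346,-0.019,-0.003,0,0,0,0],[0.346,-0.019,-0.003,0,0,0,0.3],[0.346,-0.019,-0.003,0,0,0,0.6],[0.346,-0.019,-0.003,0,0,0,0.8],[0.346,-0.019,-0.003,0,0,0,0.8],[0.346,-0.019,-0.003,0,0,0,0.8],[0.346,-0.019,-0.003,0,0,0,0.8]],
], grip_force=25)

```text
time_s: 3.8
ee_pos: [446.9, 198.1, 129.6]
orientation: [0.51, -0.491, 0.51, 0.489]
wrist_force: [0.4, -4.6, 3.5]
finger_gap: 23.7
```

Run:
```python
from h import *
im=manip.grab_frame("side")[110:290,180:400]
cv2.imwrite("pics/s2.png",cv2.resize(im,None,fx=3,fy=3)[:,:,::-1])
o=manip.get_obs();print(o)
for th in [0,.25,.5,.75,1,1.2,1.4,1.6,1.72]:
    f=th+.0685; print(th,"fwd",round((175-175.4*np.cos(f)),1),"up",round(175.4*np.sin(f)-12,1))
```

```text
{'time_s': 3.85, 'qpos': array([ 0.24159531,  0.17308541,  1.86807844, -0.00303763,  1.09944203,
       -1.28776653]), 'qvel': array([-0.00041087,  0.00028561,  0.00033553, -0.00106686,  0.00023711,
       -0.00018962]), 'tau': array([ 2.09258460e+00, -3.07168365e+01, -2.43904960e+01,  1.22484919e+00,
       -6.54765442e-01, -2.91049661e-02]), 'ee_pos': array([446.93125764, 198.09475867, 129.59604871]), 'orientation': array([ 0.50973674, -0.49088917,  0.51008853,  0.48888237]), 'wrist_force': array([-0.69925046, -5.21410598,  3.6667439 ]), 'moment': array([-0.7840462 ,  0.13693672, -0.02040401]), 'finger_gap': 23.645817641070575}
0 fwd 0.0 up 0.0
0.25 fwd 8.4 up 42.9
0.5 fwd 27.2 up 82.4
0.75 fwd 55.1 up 116.1
1 fwd 90.6 up 141.7
1.2 fwd 122.8 up 155.4
1.4 fwd 157.1 up 162.5
1.6 fwd 192.1 up 162.6
1.72 fwd 212.9 up 159.3
```

View pics/s2.png

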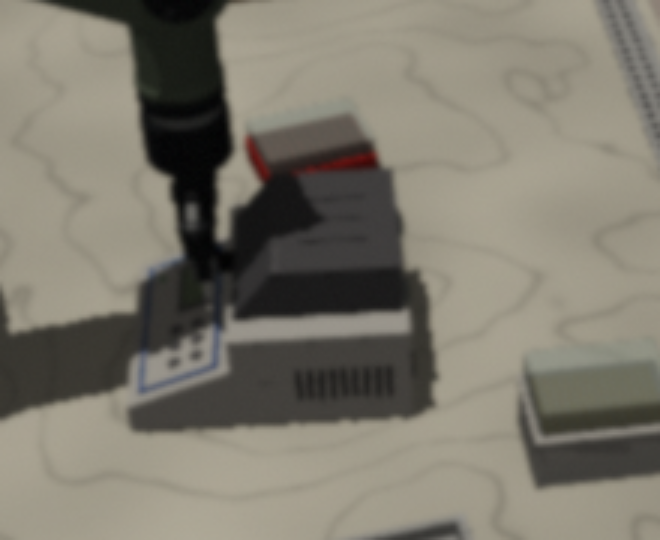

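The fingers are on the tab with a gap of 23.6 mm and low forces. Next I'll swing the hood along its arc.

Emit:
step_arm([
  [[-0.017,-0.002,-0.001,0,0,0,0.8],[-0.035,-0.004,-0.002,0,0,0,0.8],[-0.069,-0.012,-0.002,0,0,0,0.8],[-0.102,-0.023,-0.002,0,0,0,0.8],[-0.134,-0.037,-0.002,0,0,0,0.8],[-0.165,-0.054,-0.002,0,0,0,0.8],[-0.193,-0.075,-0.002,0,0,0,0.8],[-0.22,-0.098,-0.002,0,0,0,0.8],[-0.244,-0.123,-0.002,0,0,0,0.8],[-0.244,-0.123,-0.002,0,0,0,0.8]],
])

```text
time_s: 4.85
ee_pos: [510.3, 195.2, 253.9]
orientation: [0.511, -0.492, 0.509, 0.488]
wrist_force: [1.1, 1.8, -1.9]
finger_gap: 23.5
```

Emit:
step_arm([
  [[-0.021,-0.028,0,0,0,0,0.8],[-0.04,-0.058,0,0,0,0,0.8],[-0.055,-0.089,0,0,0,0,0.8],[-0.067,-0.122,0,0,0,0,0.8],[-0.076,-0.156,0,0,0,0,0.8],[-0.081,-0.191,0,0,0,0,0.8],[-0.083,-0.226,0,0,0,0,0.8],[-0.082,-0.255,0,0,0,0,0.8],[-0.08,-0.275,0,0,0,0,0.8],[-0.08,-0.275,0,0,0,0,0.8]],
])

```text
time_s: 5.85
ee_pos: [647.3, 189.4, 293.8]
orientation: [0.511, -0.491, 0.51, 0.488]
wrist_force: [-0.4, -0.9, -2.7]
finger_gap: 23.4
```

Run:
```python
from h import *
im=manip.grab_frame("side")[80:290,180:430]
cv2.imwrite("pics/s3.png",cv2.resize(im,None,fx=2.5,fy=2.5)[:,:,::-1])
```

```text
(no output)
```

View pics/s3.png

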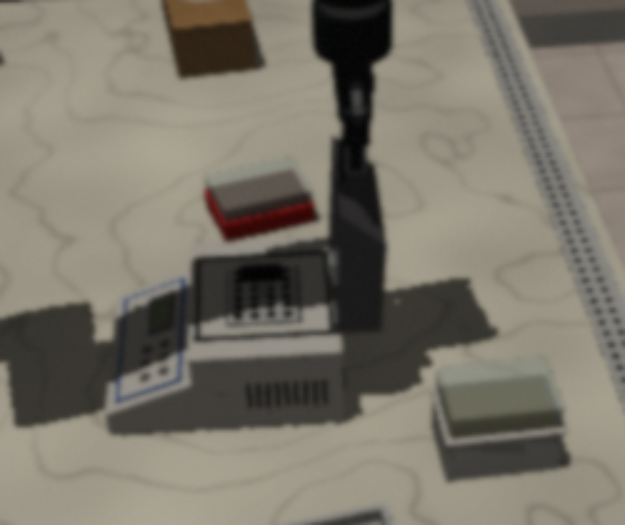

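The hood is up at about 1.65 rad and the block with its bar is visible. I'll release the tab, rise, and back off to look at the block from above.

Emit:
step_arm([
  [[0,0,0,0,0,0,0.5],[0,0,0,0,0,0,0.2],[0,0,0,0,0,0,0.1],[-0.03,0,0,0,0,0,0],[-0.07,0,0,0,0,0,0],[-0.12,0,0,0,0,0,0],[-0.12,0.08,0,0,0,0,0],[-0.12,0.16,0,0,0,0,0],[-0.12,0.24,0,0,0,0,0],[-0.1,0.28,0,0,0,0,0],[-0.06,0.28,0,0,0,0,0],[-0.06,0.28,0,0,0,0,0]],
])

```text
time_s: 7.1
ee_pos: [505.3, 195.1, 322.7]
orientation: [0.51, -0.491, 0.51, 0.489]
wrist_force: [-0.3, -0.3, -0.9]
finger_gap: 42.6
```

Run:
```python
from h import *
im=manip.grab_frame("wrist");c=cam("wrist")
th=-.039;Rz=np.array([[np.cos(th),-np.sin(th),0],[np.sin(th),np.cos(th),0],[0,0,1]])
bar=[[x,y,144] for x in(-23,23) for y in(-7,7)]
P=np.array(bar+[[x,y,105] for x in(-40,40) for y in(-49.5,49.5)])@Rz.T+[547,194,0]
for p in proj(c,P): cv2.drawMarker(im,tuple(int(v) for v in p),(255,0,255),0,8,1)
print(proj(c,P).round(0).tolist())
for n in["block_grip","block"]:
  for d in manip.masks_of("wrist",n): print(n,d["p"],d["box"])
cv2.imwrite("pics/w2.png",im[:,:,::-1])
print(manip.get_obs()["ee_pos"])
```

```text
[[314.0, 247.0], [331.0, 247.0], [315.0, 299.0], [331.0, 299.0], [269.0, 218.0], [377.0, 218.0], [272.0, 298.0], [373.0, 299.0]]
block_grip 0.81 [270.6, 220.4, 373.9, 298.6]
block 0.95 [267.8, 219.8, 374.8, 297.9]
[507.79684747 195.27770048 324.9220462 ]
```

View pics/w2.png

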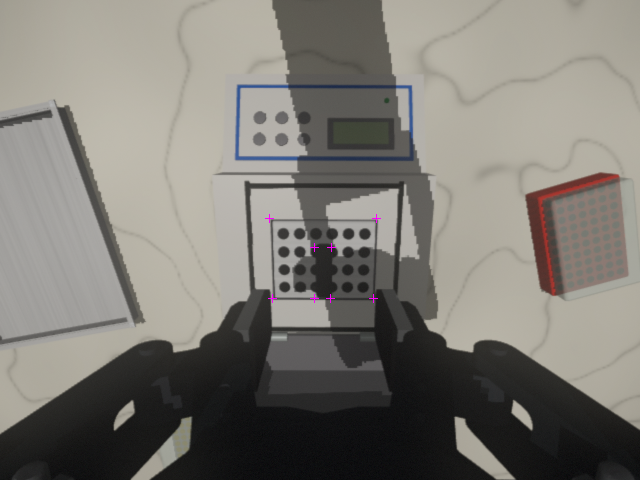

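The well outline at px (272–376, 219–298) and the bar at about (323, 246–298) match the model within about 2 px. I'll descend onto the bar.

Emit:
step_arm([
  [[0.06,-0.078,0.001,0,0,0,0],[0.14,-0.078,0.001,0,0,0,0],[0.22,-0.078,0.001,0,0,0,0],[0.28,-0.078,0.001,0,0,0,0],[0.32,-0.078,0.001,0,0,0,0],[0.345,-0.078,0.001,0,0,0,0],[0.36,-0.078,0.001,0,0,0,0],[0.366,-0.078,0.001,0,0,0,0],[0.366,-0.078,0.001,0,0,0,0],[0.366,-0.078,0.001,0,0,0,0]],
])

```text
time_s: 8.25
ee_pos: [548.9, 194.1, 143.6]
orientation: [0.512, -0.492, 0.508, 0.487]
wrist_force: [0.4, -0.6, 1.5]
finger_gap: 43.2
```

Run:
```python
from h import *
im=manip.grab_frame("wrist"); im2=manip.grab_frame("side")[80:290,180:400]
a=cv2.resize(im2,(628,600)); b=im[180:480,220:420]
cv2.imwrite("pics/w3.png",np.hstack([cv2.resize(im[150:450,180:460],(420,450)),cv2.resize(im2,None,fx=1.7,fy=450/210)])[:,:,::-1])
print(manip.get_obs()["ee_pos"],manip.get_obs()["wrist_force"])
```

```text
[548.75794302 194.08642748 143.43824573] [-0.54096162 -0.81052657 -0.14942681]
```

View pics/w3.png

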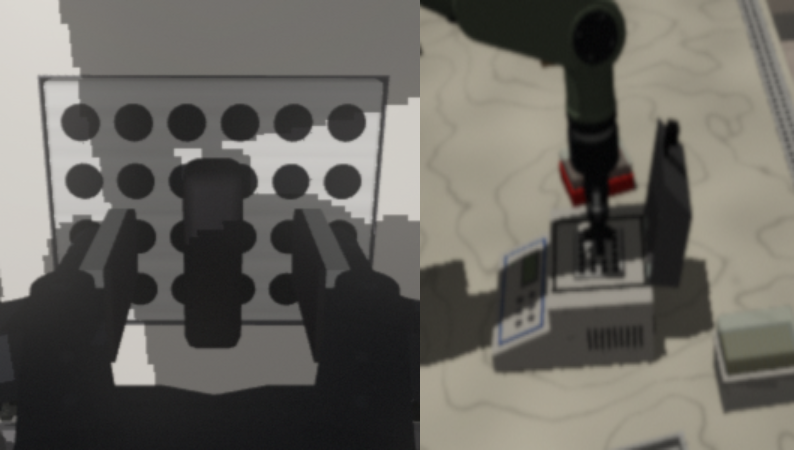

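The hood rests on its stop and the bar sits centred between the fingers. I'll close on it.

Emit:
step_arm([
  [[0.002,0,0,0,0,0,0.3],[0.002,0,0,0,0,0,0.6],[0.002,0,0,0,0,0,1],[0.002,0,0,0,0,0,1],[0.002,0,0,0,0,0,1],[0.002,0,0,0,0,0,1],[0.002,0,0,0,0,0,1]],
], grip_force=80)

```text
time_s: 9.05
ee_pos: [549.0, 193.8, 143.0]
orientation: [0.512, -0.492, 0.508, 0.487]
wrist_force: [-0.7, -4.8, 5.4]
finger_gap: 12.6
```

Emit:
step_arm([
  [[-0.008,0,0,0,0,0,1],[-0.016,0,0,0,0,0,1],[-0.024,0,0,0,0,0,1],[-0.032,0,0,0,0,0,1],[-0.04,0,0,0,0,0,1],[-0.04,0,0,0,0,0,1]],
])

```text
time_s: 9.65
ee_pos: [548.9, 194.0, 163.5]
orientation: [0.512, -0.492, 0.508, 0.487]
wrist_force: [1.2, -0.0, -6.5]
finger_gap: 12.5
```

The wrist force reads -6.5 N, which is the block's weight, and it came free without binding. I'll keep lifting.

Emit:
step_arm([
  [[-0.02,0,0,0,0,0,1],[-0.05,0,0,0,0,0,1],[-0.08,0,0,0,0,0,1],[-0.11,0,0,0,0,0,1],[-0.14,0,0,0,0,0,1],[-0.165,0,0,0,0,0,1],[-0.18,0,0,0,0,0,1],[-0.18,0,0,0,0,0,1]],
])

```text
time_s: 10.45
ee_pos: [548.9, 194.3, 255.5]
orientation: [0.513, -0.493, 0.507, 0.486]
wrist_force: [0.5, -0.1, -6.1]
finger_gap: 12.8
```

Run:
```python
from h import *
from scipy.spatial.transform import Rotation as R
o=manip.get_obs();M=R.from_quat(o["orientation"][[1,2,3,0]]).as_matrix();print(o["ee_pos"],o["wrist_force"],M.round(3).tolist())
for t in ([532,-168,245],): print((M.T@(np.array(t)-o["ee_pos"])/500).round(3))
```

```text
[548.87193935 194.33291257 255.46606172] [ 0.46576114 -0.08824909 -6.09619373] [[0.013, -0.999, 0.041], [-0.001, 0.041, 0.999], [-1.0, -0.013, -0.0]]
[ 0.021  0.005 -0.725]
```

Emit:
step_arm([
  [[0,0,-0.015,0,0,0.002,1],[0,0,-0.045,0,0,0.004,1],[0,0,-0.085,0,0,0.004,1],[0,0,-0.13,0,0,0.004,1],[0,0,-0.18,0,0,0.004,1],[0,0,-0.23,0,0,0.004,1],[0,0.001,-0.28,0,0,0.004,1],[0.005,0.002,-0.33,0,0,0.004,1],[0.01,0.003,-0.38,0,0,0.004,1],[0.01,0.003,-0.43,0,0,0.004,1],[0.01,0.004,-0.48,0,0,0.004,1],[0.01,0.005,-0.53,0,0,0.004,1],[0.01,0.005,-0.58,0,0,0.004,1],[0.01,0.005,-0.625,0,0,0.004,1],[0.01,0.005,-0.665,0,0,0.004,1],[0.01,0.005,-0.695,0,0,0.004,1],[0.01,0.005,-0.715,0,0,0.004,1],[0.01,0.005,-0.725,0,0,0.004,1],[0.01,0.005,-0.725,0,0,0.004,1],[0.01,0.005,-0.725,0,0,0.004,1]],
])

```text
time_s: 12.45
ee_pos: [531.7, -167.1, 250.3]
orientation: [0.512, -0.491, 0.508, 0.488]
wrist_force: [-1.0, -0.3, -6.5]
finger_gap: 12.4
```

Run:
```python
from h import *
from scipy.spatial.transform import Rotation as R
o=manip.get_obs();M=R.from_quat(o["orientation"][[1,2,3,0]]).as_matrix();print(o["ee_pos"],o["wrist_force"],abs(o["qvel"]).max(),M.round(3).tolist())
S=manip.grab_frame("side");T=manip.grab_frame("top")
for c,im in(("side",S),("top",T)):
    k=cam(c)
    d=manip.masks_of(c,"block");print(c,[(x["p"],x["box"]) for x in d])
    e=o["ee_pos"];P=np.array([[x,y,z] for z in(0,50) for x in(-38,38) for y in(-47.5,47.5)])@np.array([[1,.04,0],[-.04,1,0],[0,0,1]]).T+[e[0],e[1],e[2]-85]
    for p in proj(k,P): cv2.drawMarker(im,tuple(int(v) for v in p.round()),(255,0,255),0,3,1)
    print("pred",proj(k,P).min(0).round(),proj(k,P).max(0).round())
a=cv2.resize(S[130:430,190:400],(420,600),interpolation=2);b=cv2.resize(T[150:350,320:446],(378,600),interpolation=2)
cv2.imwrite("pics/f1.png",np.hstack([a,b])[:,:,::-1])
```

```text
[ 531.70758735 -167.09759397  250.3322369 ] [-1.02583156 -0.3149655  -6.54108049] 0.008980713968895925 [[0.006, -0.999, 0.04], [0.0, 0.04, 0.999], [-1.0, -0.006, 0.001]]
side [(0.77, [264.3, 247.9, 308.5, 301.6])]
pred [267. 249.] [306. 301.]
top [(0.87, [371.9, 258.3, 415.2, 276.3])]
pred [371. 236.] [414. 272.]
```

View pics/f1.png

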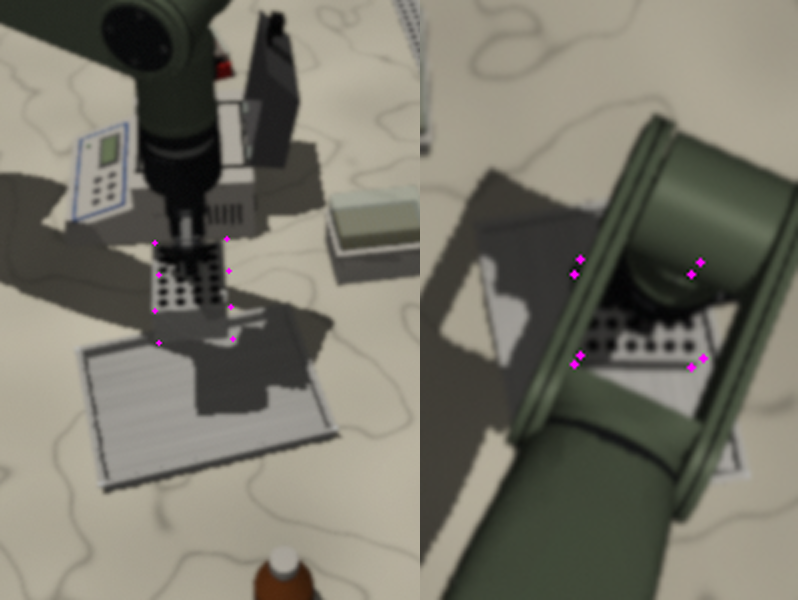

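The block hangs over the tray and the hood is still open. I'll check the level more closely.

Run:
```python
from h import *
S=manip.grab_frame("side");W=manip.grab_frame("wrist");k=cam("side");kw=cam("wrist");e=manip.get_obs()["ee_pos"]
m=manip.masks_of("side","block")[0]["mask"]
P=np.array([[x,y,z] for z in(0,50) for x in(-38,38) for y in(-47.5,47.5)])@np.array([[1,.04,0],[-.04,1,0],[0,0,1]]).T+[e[0],e[1],e[2]-85]
p=proj(k,P);print(p.round(1).tolist())
cols=[(x,np.nonzero(m[:,x])[0].max()) for x in range(264,310,4) if m[:,x].any()];print(cols)
a=cv2.resize(S[235:310,250:320],(560,600),interpolation=2)
a=cv2.convertScaleAbs(a,alpha=1.8)
for q in p: cv2.drawMarker(a,tuple(int(v) for v in ((q+.5-[250,235])*8)),(255,0,255),0,12,1)
cv2.imwrite("pics/f2.png",a[:,:,::-1])
for q in proj(kw,P): cv2.drawMarker(W,tuple(int(v) for v in q),(255,0,255),0,8,1)
cv2.imwrite("pics/f3.png",cv2.convertScaleAbs(W[140:400,180:480],alpha=1.5)[:,:,::-1])
```

```text
[[269.3, 300.9], [269.3, 267.2], [306.1, 298.6], [303.9, 265.2], [267.3, 284.9], [267.4, 251.2], [305.3, 282.6], [303.1, 249.1]]
[(268, np.int64(300)), (272, np.int64(300)), (276, np.int64(300)), (280, np.int64(299)), (284, np.int64(298)), (288, np.int64(299)), (292, np.int64(299)), (296, np.int64(298)), (300, np.int64(298)), (304, np.int64(288))]
```

View pics/f2.png

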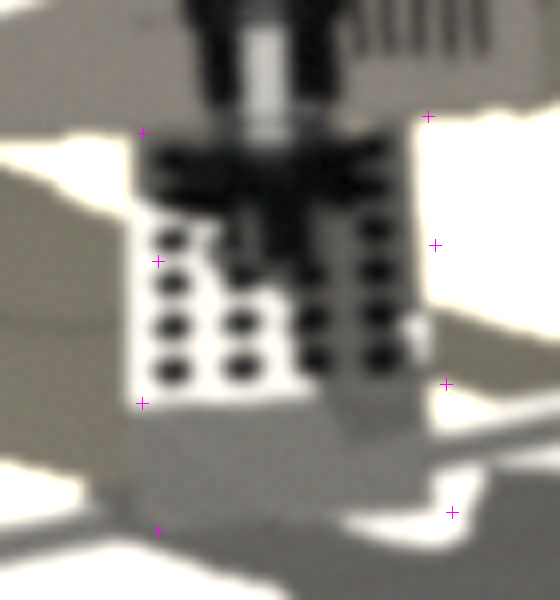

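View pics/f3.png

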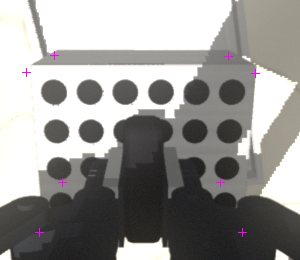

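Run:
```python
from h import *
from scipy.optimize import least_squares
from scipy.spatial.transform import Rotation as R
a=cv2.imread("pics/f3.png",0).astype(float)
for u in (70,110,140,180,200): print(u,a[44:72,u].astype(int).tolist())
o=manip.get_obs();e=o["ee_pos"];k=cam("wrist");ks=cam("side")
def pts(x,L):  # x: dx,dy,dz,pitch
    return R.from_euler("ZY",[-.04+x[4],x[3]]).apply(np.array(L)-[0,0,78])+e+[x[0],x[1],-7+x[2]]
tb=[(-38,47.5,50),(-38,-47.5,50),(-38,47.5,0),(-38,-47.5,0)]
w=np.array([(256,65),(34,65),(229.,50),(53,50)])+[180,140]
sb=[(-38,-47.5,50),(38,-47.5,0),(-38,-47.5,0)]
s=np.array([(130,404),(430,510),(137,522)])/8+[249.5,234.5]
f=lambda x:np.r_[(proj(k,pts(x,tb))-w).ravel(),2*(proj(ks,pts(x,sb))-s).ravel(),x[2]/3]
r=least_squares(f,np.zeros(5),x_scale=[1,1,1,.01,.01]);print(r.x.round(3),r.fun.round(1))
```

```text
70 [255, 255, 255, 255, 255, 238, 176, 158, 158, 154, 156, 154, 154, 155, 156, 153, 156, 156, 154, 150, 158, 232, 252, 255, 255, 255, 255, 255]
110 [255, 255, 255, 255, 255, 238, 175, 156, 156, 156, 156, 154, 154, 157, 156, 154, 154, 154, 153, 138, 156, 232, 251, 255, 255, 255, 255, 255]
140 [255, 255, 255, 255, 255, 254, 187, 158, 156, 158, 158, 153, 154, 156, 156, 154, 154, 154, 151, 135, 154, 231, 250, 255, 255, 255, 255, 255]
180 [255, 255, 255, 255, 255, 250, 182, 156, 154, 154, 155, 153, 152, 154, 154, 154, 152, 152, 150, 153, 194, 237, 250, 254, 255, 255, 255, 255]
200 [255, 255, 255, 255, 255, 244, 181, 152, 153, 152, 152, 150, 151, 150, 152, 151, 151, 150, 149, 150, 192, 237, 242, 175, 142, 140, 140, 142]
[-2.891e+00  1.171e+00 -1.696e+00  7.000e-03 -1.000e-03] [ 1.9  0.2 -4.3 -0.4  1.5 -0.5  3.5 -0.9  0.   0.3  2.3  1.5  2.   2.7
 -0.6]
```

The fit puts the pitch at about 0.4°, so the block is level, with its underside at about z 163 mm. Its centre sits about 3 mm short in x, so I'll make a small correction and let it settle.

Emit:
step_arm([
  [[0,-0.004,0,0,0,0,1],[0,-0.007,0,0,0,0,1],[0,-0.007,0,0,0,0,1],[0,-0.007,0,0,0,0,1],[0,-0.007,0,0,0,0,1],[0,-0.007,0,0,0,0,1]],
])

```text
time_s: 13.4
ee_pos: [535.3, -167.5, 250.5]
orientation: [0.511, -0.492, 0.508, 0.488]
wrist_force: [-0.3, 0.5, -6.8]
finger_gap: 12.7
```

Run:
```python
from station import manip
import numpy as np
for c,n in(("side","tip_box"),("side","tube_rack"),("side","reagent")):
    if n=="tip_box": manip.grab_frame("side")
    d=manip.masks_of(c,n); print(n,[np.round(x["box"]) for x in d[:1]])
o=manip.get_obs();print(o["ee_pos"],abs(o["qvel"]).max(),o["finger_gap"],o["wrist_force"],o["time_s"])
print(manip.hand_in())
```

```text
tip_box [array([352., 227., 407., 271.])]
tube_rack [array([312., 135., 339., 212.])]
reagent [array([313., 401., 347., 455.])]
[ 535.29672184 -167.48834047  250.54461047] 0.0008215087316775857 12.51076813795064 [-0.88910506 -0.57368858 -6.31891776] 13.6
the job is handed in; nothing more can be done
None
```

I opened the hood to its stop, where it stays up by itself. I then drew the block straight up out of its well and am holding it over the middle of the tray. I handed the job in at 13.6 s; no verdict is given.

**Last checks:**
- **Grip:** the arm is at rest and the grip is firm on the bar (gap 12.5 mm). The wrist carries about 6.3 N, the block's weight.
- **Block:** a fit to the wrist and side pictures put it level to about 0.4°, with its underside at about z 163 mm, well over 10 cm above the tray. That fit was loose (up to about 4 px off). I made a last 3.6 mm centring shift after it, which I checked only by the arm's pose.
- **Tip box and bottle:** the detector found both within 2 px of where they started.
- **Tube rack:** the last detection disagreed with the first (box at 312–339, 135–212). That box seems to be the raised hood, with the rack mostly hidden behind it. In earlier pictures the rack looked undisturbed, and the arm never came near it.

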